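# Load the fossil photo tray and hold it at the pointer's angle

### The arm

A 7-joint arm with a two-finger parallel gripper is mounted at the origin on the work surface. World frame = base frame: x ahead of the robot, y to its left, z up, the work surface at z = 0. Lengths are in m, angles in rad, forces in N, time in s.
With the tool pointing down it reaches from about 0.35 to 0.9 m from the base axis. Payload 8.1 kg.
Tool frame: the origin (TCP) lies between the finger pads; the fingertips stand 22 mm ahead of it and the grasp point (between the pads) lies 3 mm ahead of it; z points along the fingers, y is the direction in which the jaws open and shut (so a half turn about z gives the same grasp; the last joint's range is limited). The gripper opens to 92 mm and grips with 3 to 60 N. Pads are 19 mm wide; open, the fingers measure 130 mm over their backs; the gripper's body (75 mm by 190 mm) begins 47 mm behind the grasp point.
Start: joints at [1.221, 0.434, 0.025, 1.573, -0.012, 1.134, -0.075], TCP at [0.153, -0.606, 0.228] pointing down, gripper open.
Joint ranges: [-2.62, 2.62], [-0.44, 2.09], [-1.27, 1.32], [0.08, 2.57], [-1.32, 4.46], [0.12, 2], [-2.74, 2.74]. Speed limits (rad/s): [2.22, 2.22, 3.01, 3.01, 3.14, 3.14, 3.14].

### API

Orientations are given as a rotation vector (axis times angle).
In Python, from plant import readout, imaging, job_done gives the robot as it stands.
- The arm moves only by the shell command python3 -m crank 'ROWS' [OPENING] [FORCE]. ROWS is JSON, a list of rows, each an object with "slide": the shift along the tool's x, y, z in mm, a list of three; "dr": the turn, a rotation vector about the tool's x, y, z in degrees, a list of three. In form: [{"slide": [x, y, z], "dr": [ax, ay, az]}, ...]. A call has 1 to 12 rows; each row is the pose to reach, as a shift and turn from the pose commanded when the call began, along the tool's axes at that moment; what a row does not reach only later rows make up. A row lasts 1/10 s, in which the tool goes at most 50 mm and 8.59 degrees, less where a joint would pass 70% of its speed; a pose out of reach is approached as far as the arm can. A call with a gripper value outside its range is refused whole. OPENING is the opening, from -1 (shut) to 1 (fully open), so that 0 is half open, set as the call begins (- or left out, the last holds). The fingers move at their own pace and stop on an object; FORCE is the grip in N (left out, the last holds). Time passes only in rows, so rows that repeat a pose let the fingers close. It gives the time, the measured TCP pose, the force and the opening at its end, in the units of the state.
- readout.observe(): the state, without advancing time (a new reading comes with each control period).
- imaging.get_image(name): name is "side" or "top"; returns the picture (400x640x3 uint8, red, green, blue); there is no depth.
- imaging.camera_info(name): a dict with "fx", "fy", "cx", "cy" (pixels), "camera_from_world" (4x4, takes a point from world to camera coordinates). Camera axes: x right, y up, looking along -z (the intrinsics and any distortion apply to the point x, -y, -z); pixel columns grow to the right and rows downward; lengths in m; the calibration is good to about 2 mm. A picture is of the moment at which its call begins. camera_info takes no time and is no camera call.
- job_done(): hands the job in, once; it reports no verdict.
The state is a dict: "clock": time; "joints": joint angles; "qvel": joint speeds; "joint_efforts": joint torques, N m; "tool_pos": TCP position; "eef_rot": TCP orientation; "contact_force": force on the tool from outside, world axes, zero at the start; "ft_torque": the same for the moment, N m; "width": opening from 0.0 (shut) to 1.0 (fully open).
Only numpy, scipy, OpenCV 4.12 (cv2) and the standard library are available. Lean on these libraries where they do the work, as an engineer would, in place of code of your own. Each camera call takes 0.05 s, during which the arm holds its last target. There are 200 camera calls.

### The job

Put the two thick clay fossil casts into the tilting photo tray while it lies level, the round one in the round pocket and the oblong one in the oblong pocket, relief up and fully home. Then raise the front edge of the loaded tray until it lies in line with the setting pointer beside it, and finish holding it there, still, for the photograph: do not let go, or it falls back. Leave the pointer as it is set and the other things where they lie.

Things in the scene. Friction and masses are not known exactly. Their poses are not given: they have to be found in the camera images.
- round_cast_center (a point): Loose round cast of fired clay: a disc 52 mm across and 28 mm thick with a low spiral fossil relief (2 mm) on top, 80 to 145 g, lying flat on the table relief up. The point is the disc's centre, half-way up (14 mm above its underside); z is the disc's axis, up.
- oblong_cast_center (a point): Loose oblong cast of fired clay: a block 76 mm (own x) by 40 mm (own y) by 28 mm thick (own z), with a low ribbed fossil relief (2 mm) on top, 105 to 200 g, lying flat relief up. The point is the block's centre, half-way up.
- round_pocket (a point): Round pocket in the tray for the round cast: 56 mm across, 14 mm deep, flat floor. The point is the centre of its mouth, level with the tray's top face (37 mm above the table while the tray is down); a fully seated cast has its centre here and stands 14 mm out of the tray. Moves with the tray. Axes as the tray's: x from the front bar towards the hinge, z out of the top face.
- oblong_pocket (a point): Oblong pocket in the tray for the oblong cast: 80 mm along the tray's x, 44 mm along the tray's y, 14 mm deep, flat floor. The point is the centre of its mouth, level with the tray's top face; a fully seated cast has its centre here and stands 14 mm out. Axes as the tray's. It lies 104 mm from the round pocket, on the tray's -y (right) side.
- tray_mid (a point): Centre of the top face of the wooden photo tray: 180 mm (x, front to hinge) by 210 mm (y) by 21 mm thick. The tray lies level on its base board and is hinged along its far edge. Weighs 450 g without casts.
- tray_bar (a point): Centre of the steel lifting bar of the tray: a round bar 12 mm thick, 100 mm between its ends, parallel to the hinge (tray y), 40 mm in front of the tray's front edge, with free space in front of, behind and below it (37 mm above the table while the tray is down). Can be pinched from above with a finger before and a finger behind it, and turns between the fingers.
- tray_hinge (a point): Middle of the tray's hinge axis, fixed in the base, 27 mm above the table and at mid-thickness of the tray. x points level from the bar towards the hinge (away from the robot), y along the axis, z up. In these axes the bar's centre is at x -220, z +10 mm while the tray is down, and goes round this axis as the tray is raised.
- tray (a joint): Angle of the tray in rad: 0 lying level on its base, growing as its front edge (bar) is raised; up to 1.2. The hinge is nearly free: let go, the tray falls back to 0.
- pointer (a joint): Angle of the setting pointer in rad, on the same scale as the tray's angle: 0 level, growing upward. It is where the tray must be held. Between 0.40 and 0.80. The pointer is stiff; it carries nothing and must stay as set.
- pointer_tip (a point): Tip of the setting pointer: a dark steel flat bar 12 mm wide ending in a rod with a 16 mm ball (this point, the ball centre), 215 mm long, beside the tray's +y (left) edge, 124 mm from the tray's middle, turning on the tray's hinge axis along a thin fixed metal arc with scale ticks (205 mm radius, its upper end about 200 mm above the table). Own x runs along the arm from tip to hinge. When the tray is set, arm and tray edge lie in one line seen from the side.
- shard_a: Bystander: thin flat clay fossil shard about 75 by 50 mm, 11 mm thick; origin under its middle.
- shard_b: Bystander: thin flat clay fossil shard about 90 by 60 mm, 11 mm thick; origin under its middle.
- brush_a: Bystander: flat paintbrush with an orange handle, 155 mm long, 12 mm thick, lying; origin under the ferrule.
- brush_b: Bystander: flat paintbrush with a wooden handle, 155 mm long, 12 mm thick, lying; origin under the ferrule.
Mind the look-alikes: they are no part of the job. Leave any blue look-alike of the part that bears round_cast_center alone.

How it is judged:
On the way:
1. both casts lie fully home in their pockets, relief up, let go, with the tray level (distance between round_cast_center and round_pocket below 0.006 m and angle between the z axis of each of round_cast_center, oblong_cast_center and the z axis of tray_mid, either way round below 0.12 rad and distance between oblong_cast_center and oblong_pocket below 0.006 m and angle between each of round_cast_center, oblong_cast_center's own z axis and vertical below 1.2 rad and value of joint tray below 0.05 rad and contact force between the fingers and round_cast below 0.1 N and contact force between the fingers and oblong_cast below 0.1 N), for 0.2 s.
At the end, for the whole second after the job is handed in: The robot is holding the tray (fingers press on it with more than 1 N), still (under 0.1 rad/s), within 0.07 rad (4 degrees) of the pointer's angle; both casts are still fully home in their own pockets, relief up (centres within 6 mm of the seated place, within 0.12 rad of the tray's plane) (angle between the x axis of tray_mid and the x axis of pointer_tip, either way round below 0.07 rad and value of joint tray above 0.3 rad and velocity of joint tray between -0.1 and 0.1 rad/s and contact force between the fingers and tray above 1 N and distance between round_cast_center and round_pocket below 0.006 m and angle between the z axis of each of round_cast_center, oblong_cast_center and the z axis of tray_mid, either way round below 0.12 rad and distance between oblong_cast_center and oblong_pocket below 0.006 m and angle between each of round_cast_center, oblong_cast_center's own z axis and vertical below 1.2 rad); the arm keeps its last pose, push and grip.
It fails at once if the setting pointer is moved (tip by more than 10 mm) (distance of pointer_tip from where it was at the start of the episode above 0.01 m).
It fails at once if a bystander is pushed more than 30 mm (distance of any of shard_a, shard_b, brush_a, brush_b from where it was at the start of the episode above 0.03 m).
It also fails if it takes over 72 s, if anything falls off the work surface, if the arm or the gripper's body presses on something with over 40 N, if the wrist force passes 120 N, or if a joint passes its speed limit or range.

## Working session

There is one attempt and no reset: what is moved stays moved. The work goes in short steps, Python scripts to look and compute and a shell command to move; the robot and the scene stay as the last step left them, time stands still between calls to the robot, and variables do not carry over. Pictures are saved under pics/ and viewed, about 8 in all and at most 12, crops included, and the job is handed in when it is done.

```bash
mkdir -p pics; ls
python3 - <<'E'
from plant import readout, imaging
import cv2
for n in ("top","side"):
    im=imaging.get_image(n); cv2.imwrite(f"pics/{n}0.png",im[:,:,::-1]); print(n,imaging.camera_info(n))
print(readout.observe())
E
```

```text
pics
top {'fx': 461.74472086167265, 'fy': 461.74472086167265, 'cx': 325.2346032497096, 'cy': 193.33200605735522, 'camera_from_world': array([[ 0.02843263, -0.99957858, -0.00585177, -0.05682687],
       [ 0.98922635,  0.02729617,  0.14382678, -0.53495059],
       [-0.14360644, -0.00987809,  0.98958558, -1.10994487],
       [ 0.        ,  0.        ,  0.        ,  1.        ]])}
side {'fx': 376.32273886249476, 'fy': 376.32273886249476, 'cx': 311.7665216970767, 'cy': 200.01935423833717, 'camera_from_world': array([[-0.95214423, -0.3053979 , -0.01238922,  0.51189772],
       [ 0.21357047, -0.69375524,  0.68781635, -0.18033287],
       [-0.21865276,  0.65225439,  0.72577901, -0.78044588],
       [ 0.        ,  0.        ,  0.        ,  1.        ]])}
{'clock': 0.1, 'joints': array([ 1.22142993,  0.43515661,  0.02496855,  1.57398642, -0.01163466,
        1.13400643, -0.07511263]), 'qvel': array([ 7.61372585e-04, -9.49254067e-04,  2.48237617e-04, -1.39458658e-03,
       -1.29425991e-03,  1.74494884e-03,  1.60770471e-05]), 'joint_efforts': array([ 2.72620964e-03, -6.69139409e+01,  9.87884179e-01, -3.15149081e+01,
       -6.05218252e-02,  3.73431633e-02,  7.22767527e-05]), 'tool_pos': array([ 0.1525216 , -0.60563873,  0.22732895]), 'eef_rot': array([-3.11635228e+00, -3.86323165e-01,  4.20544829e-04]), 'contact_force': array([-0.77577165, -0.15236437, -0.96916121]), 'ft_torque': array([-0.03945763, -0.04226405,  0.04064447]), 'width': 0.996526641163391}
```

View pics/top0.png

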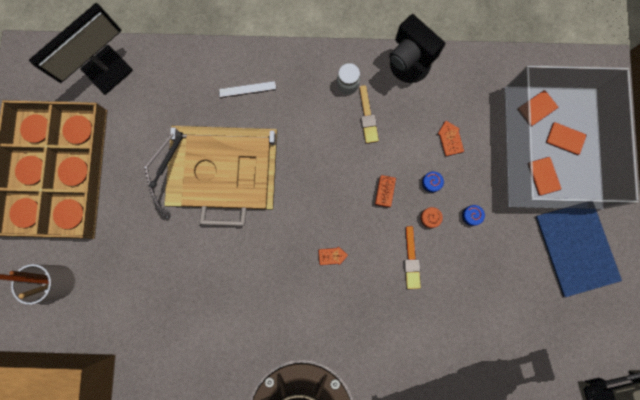

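View pics/side0.png

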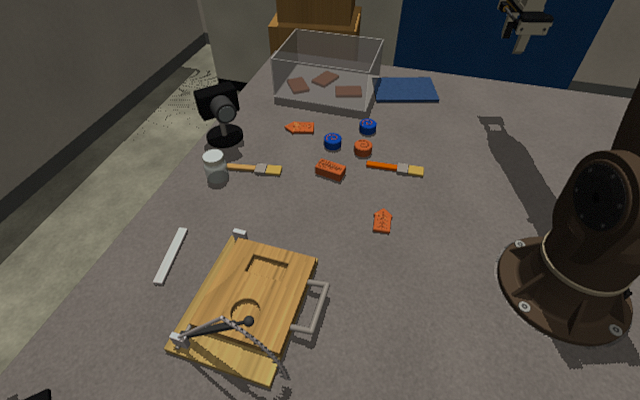

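```bash
cat > h.py <<'E'
import numpy as np, cv2
from plant import readout, imaging
def proj(n,P):
    c=imaging.camera_info(n); P=np.atleast_2d(P); q=P@c['camera_from_world'][:3,:3].T+c['camera_from_world'][:3,3]
    return np.c_[c['cx']+c['fx']*q[:,0]/-q[:,2], c['cy']+c['fy']*-q[:,1]/-q[:,2]]
def back(n,uv,z):
    c=imaging.camera_info(n); T=c['camera_from_world']; R=T[:3,:3]; o=-R.T@T[:3,3]
    uv=np.atleast_2d(uv).astype(float)
    d=np.c_[(uv[:,0]-c['cx'])/c['fx'],-(uv[:,1]-c['cy'])/c['fy'],-np.ones(len(uv))]@R
    return o+d*((z-o[2])/d[:,2])[:,None]
E
python3 - <<'E'
from h import *
t=cv2.imread('pics/top0.png'); s=cv2.imread('pics/side0.png')
up=lambda im,k:cv2.resize(im,None,fx=k,fy=k,interpolation=cv2.INTER_CUBIC)
a=up(t[115:235,140:290],5)[:, :]
cv2.imwrite('pics/traytop.png',a)
b=up(t[160:235,370:490],5); c=up(s[125:185,310:430],5)
cv2.imwrite('pics/casts.png',np.vstack([b,c[:225]]))
cv2.imwrite('pics/trayside.png',up(s[220:390,150:340],4)[:600])
hsv=cv2.cvtColor(t,cv2.COLOR_BGR2HSV)
m=((hsv[...,0]<14)|(hsv[...,0]>172))&(hsv[...,1]>150)&(hsv[...,2]>60)
n,l,st,ce=cv2.connectedComponentsWithStats(m.astype(np.uint8))
for i in range(1,n):
    if st[i,4]>80:
        pts=np.argwhere(l==i)[:,::-1].astype(np.float32)
        print(st[i],ce[i].round(2),cv2.minAreaRect(pts), back('top',ce[i],0.028)[0].round(4))
print(back('top',[[386,191],[431.5,217]],0.02))
E
```

```text
[531  92  26  32 502] [541.2  106.35] ((538.6800537109375, 106.7600326538086), (21.37699317932129, 29.472423553466797), 55.304840087890625) [ 0.7793 -0.5909  0.028 ]
[ 20 114  27  29 632] [ 33.61 128.23] ((33.0, 128.0), (28.0, 26.0), 90.0) [0.6863 0.713  0.028 ]
[ 62 115  30  29 660] [ 76.76 129.44] ((76.61538696289062, 129.42308044433594), (28.044607162475586, 28.43684196472168), 11.309932708740234) [0.6861 0.6014 0.028 ]
[438 122  25  34 547] [450.2  139.03] ((449.5421142578125, 137.6825714111328), (32.60462951660156, 20.38726234436035), 77.00537872314453) [ 0.6865 -0.3562  0.028 ]
[547 123  38  31 713] [565.75 138.18] ((565.80029296875, 138.22789001464844), (34.587730407714844, 20.866548538208008), 21.25050163269043) [ 0.6966 -0.65    0.028 ]
[ 15 156  27  29 641] [ 28.51 169.92] ((28.0, 170.0), (28.0, 26.0), 90.0) [0.5771 0.713  0.028 ]
[ 58 157  29  29 687] [ 72.17 171.06] ((72.0, 171.0), (28.0, 28.0), 90.0) [0.5772 0.6015 0.028 ]
[533 158  27  36 682] [544.93 176.25] ((544.1500244140625, 175.95001220703125), (33.5201416015625, 21.819713592529297), 71.56505584716797) [ 0.5965 -0
[... 171 characters left out ...]
  0.028 ]
[  9 198  28  30 673] [ 23.25 212.63] ((22.5, 212.5), (29.0, 27.0), 90.0) [0.4682 0.713  0.028 ]
[ 53 199  30  30 721] [ 67.56 213.72] ((67.5, 213.5), (29.0, 29.0), 90.0) [0.4685 0.6014 0.028 ]
[421 208  21  20 320] [430.99 217.37] ((431.00006103515625, 217.50003051757812), (19.091880798339844, 19.091880798339844), 45.0) [ 0.4847 -0.3065  0.028 ]
[319 248  28  16 343] [331.11 255.86] ((332.5, 255.5), (15.0, 27.0), 90.0) [ 0.3828 -0.0606  0.028 ]
[  0 272  48  12 198] [ 20.98 278.43] ((23.63936996459961, 277.5708923339844), (47.518394470214844, 7.862043857574463), 8.530765533447266) [0.3063 0.6987 0.028 ]
[[ 0.54920812 -0.19500005  0.02      ]
 [ 0.48646037 -0.3095032   0.02      ]]
```

View pics/traytop.png

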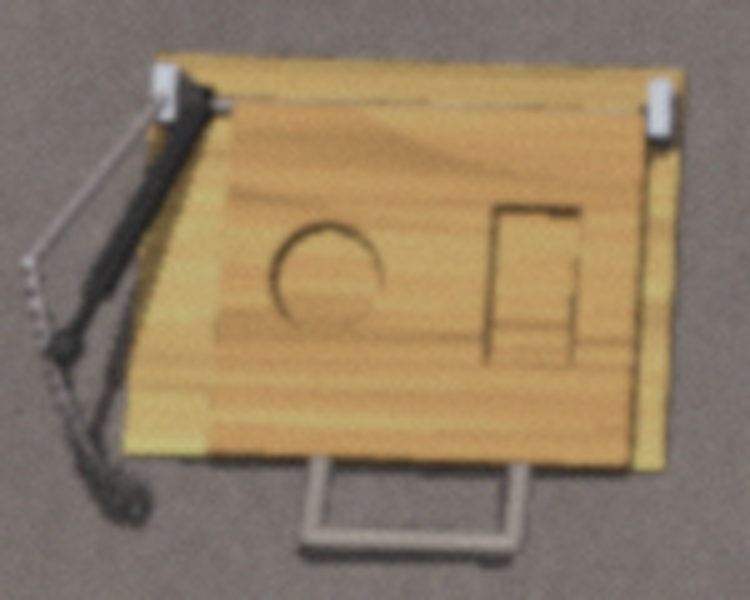

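View pics/casts.png

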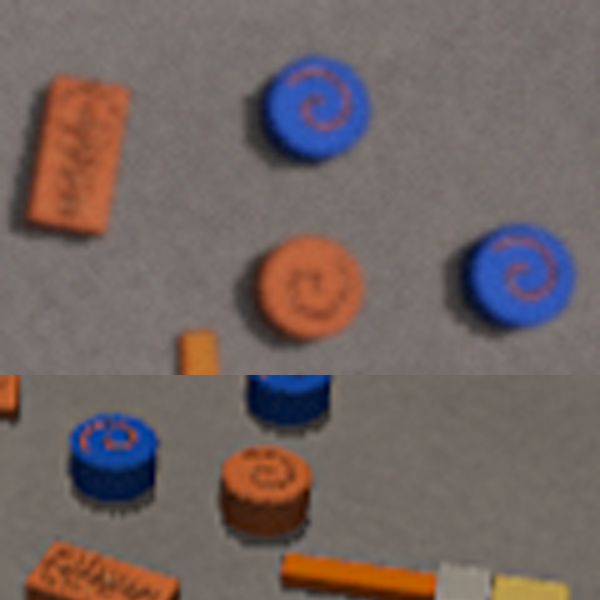

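View pics/trayside.png

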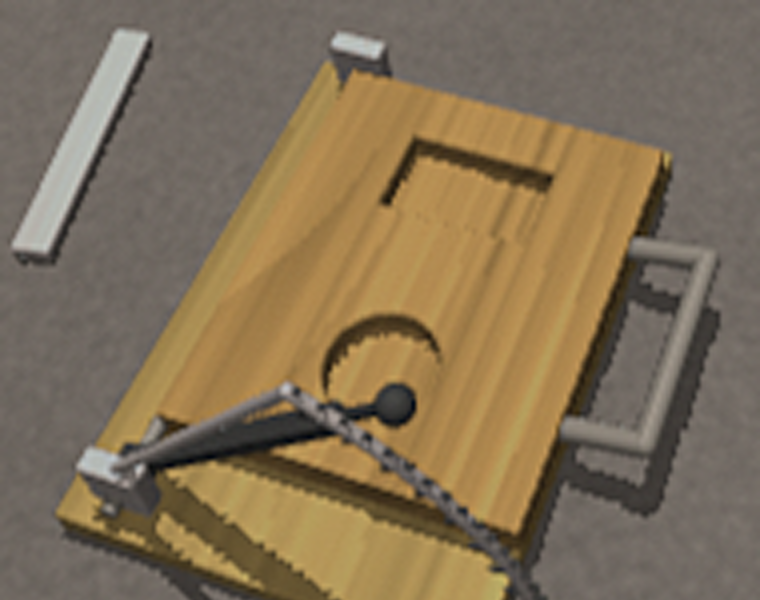

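```bash
cat > fit.py <<'E'
from h import *
from scipy.optimize import least_squares
def c2p(uv,x0,y0,k): return np.array([[x0+(u+.5)/k-.5,y0+(v+.5)/k-.5] for u,v in uv])
F={'FR':(-.09,-.105),'BR':(.09,-.105),'FL':(-.09,.105),'BL':(.09,.105),'oBL':(.04,-.03),'oBR':(.04,-.074),'oFL':(-.04,-.03),'oFR':(-.04,-.074),'rc':(0,.052),'bL':(-.13,.056),'bR':(-.13,-.056)}
top={'FR':(630,467),'FL':(206,456),'oBL':(490,205),'oBR':(582,206),'oFL':(486,365),'oFR':(575,368),'rc':(327,278),'bL':(300,540),'bR':(521,541)}
side={'FL':(523,530),'FR':(668,155),'oBR':(415,137),'oFR':(553,178),'oBL':(383,205)}
tp=c2p(top.values(),140,115,5); sp=c2p(side.values(),150,220,4)
def W(p,keys):
    f=np.array([F[k] for k in keys]); c,s=np.cos(p[2]),np.sin(p[2])
    return np.c_[p[0]+c*f[:,0]-s*f[:,1],p[1]+s*f[:,0]+c*f[:,1],np.full(len(f),.037)]
for nm,a,b in(('top',1,0),('side',0,1),('both',1,1)):
    r=lambda p:np.r_[a*(proj('top',W(p,top))-tp).ravel(),b*(proj('side',W(p,side))-sp).ravel()]
    o=least_squares(r,[.6,.25,0],loss='soft_l1'); print(nm,o.x.round(4)); print(r(o.x).reshape(-1,2).round(2).tolist())
# pointer: 3D ball from both views
bt=c2p([(63,347)],140,115,5); bs=c2p([(396,404)],150,220,4)
o2=least_squares(lambda P:np.r_[(proj('top',P)-bt).ravel(),(proj('side',P)-bs).ravel()],[.55,.35,.15]); print('ball',o2.x,o2.fun)
p=o.x
def ballpos(th,w=.124): 
    x,y=.09-.215*np.cos(th),w; c,s=np.cos(p[2]),np.sin(p[2]); return [p[0]+c*x-s*y,p[1]+s*x+c*y,.027+.215*np.sin(th)]
for th in np.arange(.4,.81,.05): print(round(th,2),proj('top',ballpos(th)).round(1),proj('side',ballpos(th)).round(1),end=';')
print(bt,bs)
E
cat > casts.py <<'E'
from h import *
from scipy.optimize import least_squares
import sys
# silhouettes -> pose, per camera and both: hull of projected solid vs mask moments
def solid(kind,p,z0):
    if kind=='r': a=np.linspace(0,2*np.pi,40,0); f=np.c_[.026*np.cos(a),.026*np.sin(a)]
    else: f=np.array([[.038,.02],[-.038,.02],[-.038,-.02],[.038,-.02]])
    c,s=np.cos(p[2]),np.sin(p[2]); f=f@np.array([[c,s],[-s,c]])+p[:2]
    return np.vstack([np.c_[f,np.full(len(f),z0)],np.c_[f,np.full(len(f),z0+.028)]])
def mom(poly):
    m=cv2.moments(poly.astype(np.float32)); A=m['m00']
    return np.array([m['m10']/A,m['m01']/A]),np.array([m['mu20']-m['mu02'],2*m['mu11']])/A
def masks(img,uv):
    hsv=cv2.cvtColor(img,cv2.COLOR_BGR2HSV)
    m=(((hsv[...,0]<14)|(hsv[...,0]>172))&(hsv[...,1]>110)&(hsv[...,2]>40)).astype(np.uint8)
    m=cv2.morphologyEx(m,cv2.MORPH_CLOSE,np.ones((3,3)))
    n,l,st,ce=cv2.connectedComponentsWithStats(m)
    i=min(range(1,n),key=lambda i:np.hypot(*(ce[i]-uv))+(99 if st[i,4]<60 else 0))
    m=(l==i).astype(np.uint8); h=cv2.convexHull(np.argwhere(m>0)[:,::-1].astype(np.int32)); h2=np.zeros_like(m); cv2.fillConvexPoly(h2,h,1)
    M=cv2.moments(h2,True); A=M['m00']; return (np.array([M['m10']/A,M['m01']/A]),np.array([M['mu20']-M['mu02'],2*M['mu11']])/A,A)
def est(kind,imgs,uvs,z0,g):
    obs={n:masks(imgs[n],uvs[n]) for n in imgs}
    def r(p,ns):
        o=[]
        for n in ns:
            h=cv2.convexHull(proj(n,solid(kind,p,z0)).astype(np.float32)); c,e=mom(h); o+=list(c-obs[n][0])
            if kind=='o': o+=list((e-obs[n][1])/8)
        if kind=='r': o.append(p[2])
        return np.array(o)
    for ns in [[n] for n in imgs]+[list(imgs)]:
        s=least_squares(r,g,args=(ns,),diff_step=1e-4,x_scale=[.01,.01,.1]); print(kind,ns,s.x.round(4),s.fun.round(2),[obs[n][2] for n in ns],[round(cv2.contourArea(cv2.convexHull(proj(n,solid(kind,s.x,z0)).astype(np.float32)))) for n in ns])
    return s.x
if __name__=='__main__':
    I={n:cv2.imread(f'pics/{n}0.png') for n in('top','side')}
    est('r',I,{'top':(431,217),'side':(363,147)},0,[.485,-.306,0])
    est('o',I,{'top':(385,191),'side':(331,169)},0,[.548,-.19,-.1])
E
python3 fit.py; python3 casts.py
```

```text
top [ 0.586   0.2104 -0.0013]
[[-0.17, -0.06], [0.29, -0.3], [0.64, 0.28], [-0.35, 0.56], [-0.37, -0.42], [-0.6, -0.52], [-0.22, 0.34], [0.03, -0.46], [1.04, 0.66], [-0.0, 0.0], [-0.0, -0.0], [-0.0, 0.0], [-0.0, -0.0], [-0.0, 0.0]]
side [ 0.5841  0.2088 -0.0017]
[[0.0, 0.0], [0.0, 0.0], [0.0, 0.0], [0.0, 0.0], [0.0, 0.0], [-0.0, 0.0], [0.0, 0.0], [0.0, 0.0], [0.0, 0.0], [-0.17, 0.94], [-0.41, -0.74], [0.29, 0.15], [1.0, -0.65], [-0.44, -0.0]]
both [ 0.5852  0.2097 -0.0031]
[[0.03, 0.34], [0.49, -0.06], [0.93, 0.61], [-0.06, 0.93], [-0.14, -0.08], [-0.36, -0.14], [0.04, 0.62], [0.2, -0.18], [1.21, 1.03], [-1.02, 1.25], [-0.97, -0.49], [-0.28, 0.32], [0.42, -0.43], [-1.06, 0.17]]
ball [0.52435835 0.33436156 0.18331035] [ 0.09538048  0.50639707 -0.33323838 -0.07354477]
0.4 [[162.6 209.5]] [[282.1 350.1]];0.45 [[161.2 207.1]] [[279.  346.7]];0.5 [[159.9 204.5]] [[275.5 343.1]];0.55 [[158.6 201.6]] [[271.7 339.5]];0.6 [[157.4 198.5]] [[267.6 335.9]];0.65 [[156.2 195.2]] [[263.1 332.1]];0.7 [[155.  191.7]] [[258.3 328.3]];0.75 [[154. 188.]] [[253.1 324.5]];0.8 [[152.9 184. ]] [[247.7 320.6]];[[152.2 184. ]] [[248.625 320.625]]
r ['top'] [ 0.4863 -0.3098 -0.    ] [ 0. -0. -0.] [372.0] [389]
r ['side'] [ 0.4851 -0.314   0.    ] [0. 0. 0.] [281.0] [303]
r ['top', 'side'] [ 0.4857 -0.3108  0.0811] [ 0.4   0.26 -0.42  0.62  0.08] [372.0, 281.0] [389, 304]
o ['top'] [ 0.5504 -0.1929 -0.1667] [ 0.01  0.   -0.6  -0.18] [535.0] [526]
o ['side'] [ 0.549  -0.1969 -0.1796] [-0.   -0.01  0.37  0.23] [511.0] [523]
o ['top', 'side'] [ 0.5495 -0.1941 -0.1696] [ 0.49  0.34 -0.58 -0.22 -0.49  0.6   0.42  0.18] [535.0, 511.0] [526, 525]
```

```bash
cat > go.py <<'E'
# usage: go.py x y z psi_deg : prints slide(mm)/dr(deg) for tool-down target with tool x at heading psi
from h import *
from scipy.spatial.transform import Rotation as Ro
import sys
def state():
    s=readout.observe(); R=Ro.from_rotvec(s['eef_rot']); M=R.as_matrix()
    print('t %.2f pos %s psi %.2f tilt %s F %s w %.3f q %s'%(s['clock'],s['tool_pos'].round(4),np.degrees(np.arctan2(M[1,0],M[0,0])),M[:2,2].round(4),s['contact_force'].round(1),s['width'],s['joints'].round(2)))
    return s,R
if __name__=='__main__':
    s,R=state()
    if len(sys.argv)>4:
        x,y,z,p=map(float,sys.argv[1:5]); c,sn=np.cos(np.radians(p)),np.sin(np.radians(p))
        T=Ro.from_matrix([[c,sn,0],[sn,-c,0],[0,0,-1]])
        print('slide',(R.inv().apply(np.array([x,y,z])-s['tool_pos'])*1e3).round(1),'dr',np.degrees((R.inv()*T).as_rotvec()).round(2))
E
python3 go.py .4857 -.3105 .13 90
```

```text
t 0.10 pos [ 0.1525 -0.6056  0.2273] psi 14.13 tilt [-0.0004  0.0013] F [-0.8 -0.2 -1. ] w 0.997 q [ 1.22  0.44  0.02  1.57 -0.01  1.13 -0.08]
slide [ 395.2 -204.7   97.6] dr [-7.000e-02 -5.000e-02 -7.587e+01]
```

```bash
python3 -m crank '[{"slide":[395,-205,97],"dr":[0,0,-76]},{"slide":[395,-205,97],"dr":[0,0,-76]},{"slide":[395,-205,97],"dr":[0,0,-76]},{"slide":[395,-205,97],"dr":[0,0,-76]},{"slide":[395,-205,97],"dr":[0,0,-76]},{"slide":[395,-205,97],"dr":[0,0,-76]},{"slide":[395,-205,97],"dr":[0,0,-76]},{"slide":[395,-205,97],"dr":[0,0,-76]},{"slide":[395,-205,97],"dr":[0,0,-76]},{"slide":[395,-205,97],"dr":[0,0,-76]},{"slide":[395,-205,97],"dr":[0,0,-76]},{"slide":[395,-205,97],"dr":[0,0,-76]}]' 0.55; python3 go.py .4857 -.3105 .039 90
```

```text
clock: 1.3
tool_pos: [0.4845, -0.312, 0.1308]
eef_rot: [-2.221, -2.221, 0.002]
contact_force: [-0.3, -1.1, 0.2]
width: 0.774
t 1.30 pos [ 0.4845 -0.312   0.1308] psi 90.01 tilt [-0.0012 -0.0006] F [-0.3 -1.1  0.2] w 0.774 q [ 0.75  0.49 -0.37  1.78  0.22  0.91  0.28]
slide [ 1.6  1.3 91.8] dr [-0.07  0.03  0.01]
```

```bash
python3 -m crank '[{"slide":[0.5,0,40],"dr":[0,0,0]},{"slide":[0.5,0,70],"dr":[0,0,0]},{"slide":[0.5,0,85],"dr":[0,0,0]},{"slide":[0.5,0,91],"dr":[0,0,0]},{"slide":[0.5,0,91],"dr":[0,0,0]},{"slide":[0.5,0,91],"dr":[0,0,0]}]'
python3 - <<'E'
from go import *
state()
a=imaging.get_image('top');b=imaging.get_image('side')
up=lambda im,k:cv2.resize(im,None,fx=k,fy=k,interpolation=cv2.INTER_CUBIC)[:,:,::-1]
cv2.imwrite('pics/g1.png',np.hstack([up(a[150:270,370:470],4),up(b[80:200,310:410],4)]))
E
```

```text
clock: 1.9
tool_pos: [0.4863, -0.311, 0.0413]
eef_rot: [2.218, 2.222, 0.001]
contact_force: [0.6, 0.4, 0.5]
width: 0.777
t 1.90 pos [ 0.4863 -0.311   0.0413] psi 90.10 tilt [ 0.0015 -0.001 ] F [0.6 0.4 0.5] w 0.777 q [ 0.71  0.6  -0.34  1.86  0.28  0.73  0.22]
```

View pics/g1.png

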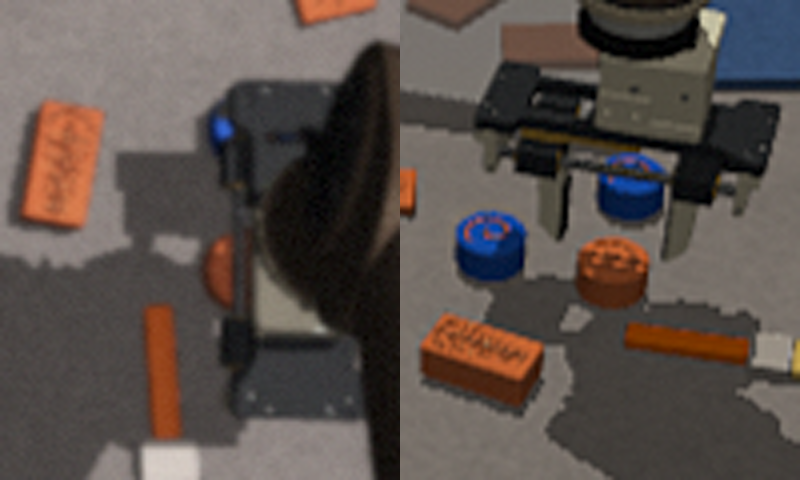

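Run:
```python
from h import *
c=np.array([.4863,-.311,.019])
P=np.array([c+[.036,0,0],c-[.036,0,0],[.4863,-.311,0.028]])
for n,(x0,y0,k,o) in dict(top=(370,150,4,0),side=(310,80,4,400)).items(): print(n,((proj(n,P)-[x0,y0])*k+[o,0]).round())
for n in('top','side'):
    T=imaging.camera_info(n)['camera_from_world'];print(-T[:3,:3].T@T[:3,3])
```

```text
top [[248. 211.]
 [248. 326.]
 [251. 267.]]
side [[559. 258.]
 [658. 276.]
 [609. 257.]]
[ 0.37140773 -0.05316496  1.17499311]
[0.35526759 0.54027487 0.69680915]
```

The crop shows the cast at side pixel (363,144) between the fingers, with the fingertips looking a bit high. I'll test this by closing gently.

```bash
python3 -m crank '[{"slide":[0,0,2],"dr":[0,0,0]},{"slide":[0,0,2],"dr":[0,0,0]},{"slide":[0,0,2],"dr":[0,0,0]},{"slide":[0,0,2],"dr":[0,0,0]},{"slide":[0,0,2],"dr":[0,0,0]},{"slide":[0,0,2],"dr":[0,0,0]},{"slide":[0,0,2],"dr":[0,0,0]},{"slide":[0,0,2],"dr":[0,0,0]},{"slide":[0,0,2],"dr":[0,0,0]},{"slide":[0,0,2],"dr":[0,0,0]}]' -1 15; python3 go.py
```

```text
clock: 3.0
tool_pos: [0.4856, -0.3103, 0.038]
eef_rot: [2.219, 2.224, -0.0]
contact_force: [0.4, 0.5, 0.2]
width: 0.006
t 3.00 pos [ 0.4856 -0.3103  0.038 ] psi 90.14 tilt [-0. -0.] F [0.4 0.5 0.2] w 0.006 q [ 0.71  0.6  -0.33  1.86  0.29  0.72  0.22]
```

Run:
```python
from go import *
a=imaging.get_image('top');b=imaging.get_image('side')
cv2.imwrite('pics/t2.png',a[:,:,::-1]);cv2.imwrite('pics/s2.png',b[:,:,::-1])
up=lambda im,k:cv2.resize(im,None,fx=k,fy=k,interpolation=cv2.INTER_CUBIC)[:,:,::-1]
cv2.imwrite('pics/g2.png',up(b[90:170,300:420],6))
```

```text
(no output)
```

View pics/g2.png

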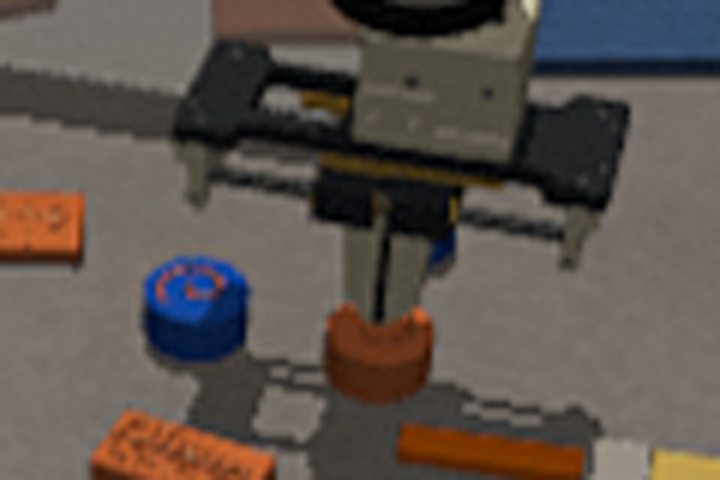

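```bash
python3 - <<'E'
from h import *
for z in(.016,.026,.03,.034,.04): print(z,(proj('side',[.4856,-.3103,z])-[300,90])*6)
E
python3 -m crank '[{"slide":[0,0,-5],"dr":[0,0,0]},{"slide":[0,0,-5],"dr":[0,0,0]},{"slide":[0,0,-5],"dr":[0,0,0]},{"slide":[0,0,-5],"dr":[0,0,0]},{"slide":[0,0,-5],"dr":[0,0,0]}]' 0.55; python3 go.py
```

```text
0.016 [[372.59856468 346.48330094]]
0.026 [[374.38533428 329.84379123]]
0.03 [[375.10684663 323.1246195 ]]
0.034 [[375.83229499 316.36879313]]
0.04 [[376.92791832 306.1656673 ]]
clock: 3.6
tool_pos: [0.4856, -0.3103, 0.043]
eef_rot: [-2.219, -2.224, 0.0]
contact_force: [0.3, 0.2, 0.3]
width: 0.389
t 3.60 pos [ 0.4856 -0.3103  0.043 ] psi 90.13 tilt [-0.0001 -0.    ] F [0.3 0.2 0.3] w 0.389 q [ 0.71  0.6  -0.34  1.86  0.28  0.73  0.22]
```

```bash
python3 -m crank '[{"slide":[0,0,3],"dr":[0,0,0]},{"slide":[0,0,6],"dr":[0,0,0]},{"slide":[0,0,9],"dr":[0,0,0]},{"slide":[0,0,12],"dr":[0,0,0]},{"slide":[0,0,12],"dr":[0,0,0]},{"slide":[0,0,12],"dr":[0,0,0]}]' 0.55; python3 -m crank '[{"slide":[0,0,2],"dr":[0,0,0]},{"slide":[0,0,4],"dr":[0,0,0]},{"slide":[0,0,6],"dr":[0,0,0]},{"slide":[0,0,6],"dr":[0,0,0]}]'; python3 go.py
```

```text
clock: 4.2
tool_pos: [0.4856, -0.3103, 0.0309]
eef_rot: [-2.219, -2.224, 0.0]
contact_force: [0.7, -0.1, -0.2]
width: 0.771
clock: 4.6
tool_pos: [0.4855, -0.3102, 0.0247]
eef_rot: [-2.219, -2.224, 0.0]
contact_force: [-0.8, 0.4, -0.5]
width: 0.773
t 4.60 pos [ 0.4855 -0.3102  0.0247] psi 90.14 tilt [-0.0004  0.0002] F [-0.8  0.4 -0.5] w 0.773 q [ 0.71  0.62 -0.33  1.87  0.3   0.7   0.21]
```

```bash
python3 -m crank '[{"slide":[0,0,1.5],"dr":[0,0,0]},{"slide":[0,0,1.5],"dr":[0,0,0]}]';python3 -m crank '[{"slide":[0,0,2],"dr":[0,0,0]},{"slide":[0,0,2],"dr":[0,0,0]}]'; python3 -m crank '[{"slide":[0,0,1],"dr":[0,0,0]},{"slide":[0,0,1],"dr":[0,0,0]}]'
```

```text
clock: 4.8
tool_pos: [0.4856, -0.3103, 0.0234]
eef_rot: [-2.219, -2.224, 0.0]
contact_force: [-0.6, 0.3, 0.2]
width: 0.775
clock: 5.0
tool_pos: [0.4855, -0.3103, 0.0213]
eef_rot: [-2.219, -2.224, 0.0]
contact_force: [-0.1, -0.6, -0.3]
width: 0.776
clock: 5.2
tool_pos: [0.4856, -0.3103, 0.0204]
eef_rot: [-2.219, -2.224, 0.0]
contact_force: [0.3, 0.0, 0.3]
width: 0.773
```

```bash
python3 -m crank '[{"slide":[0,0,-6],"dr":[0,0,0]},{"slide":[0,0,-6],"dr":[0,0,0]},{"slide":[0,0,-6],"dr":[0,0,0]},{"slide":[0,0,-6],"dr":[0,0,0]},{"slide":[0,0,-6],"dr":[0,0,0]},{"slide":[0,0,-6],"dr":[0,0,0]},{"slide":[0,0,-6],"dr":[0,0,0]},{"slide":[0,0,-6],"dr":[0,0,0]}]' -1 20; python3 go.py
```

```text
clock: 6.0
tool_pos: [0.4858, -0.3105, 0.0268]
eef_rot: [2.218, 2.224, -0.0]
contact_force: [-0.6, -0.8, 5.6]
width: 0.535
t 6.00 pos [ 0.4858 -0.3105  0.0268] psi 90.13 tilt [ 0.0004 -0.0004] F [-0.6 -0.8  5.6] w 0.535 q [ 0.71  0.62 -0.33  1.87  0.3   0.7   0.21]
```

```bash
python3 -m crank '[{"slide":[0,0,-10],"dr":[0,0,0]},{"slide":[0,0,-30],"dr":[0,0,0]},{"slide":[0,0,-60],"dr":[0,0,0]},{"slide":[0,0,-60],"dr":[0,0,0]}]'
python3 - <<'E'
from go import *
state()
a=imaging.get_image('top');b=imaging.get_image('side')
cv2.imwrite('pics/t3.png',a[:,:,::-1]);cv2.imwrite('pics/s3.png',b[:,:,::-1])
up=lambda im,k:cv2.resize(im,None,fx=k,fy=k,interpolation=cv2.INTER_CUBIC)[:,:,::-1]
cv2.imwrite('pics/g3.png',np.hstack([up(b[70:170,310:410],4),up(a[150:250,380:480],4)]))
E
```

```text
clock: 6.4
tool_pos: [0.4878, -0.3111, 0.0903]
eef_rot: [2.215, 2.22, 0.003]
contact_force: [0.9, -0.7, -1.4]
width: 0.535
t 6.40 pos [ 0.4878 -0.3111  0.0903] psi 90.14 tilt [ 0.005  -0.0026] F [ 0.9 -0.7 -1.4] w 0.535 q [ 0.73  0.54 -0.36  1.82  0.25  0.82  0.25]
```

View pics/g3.png

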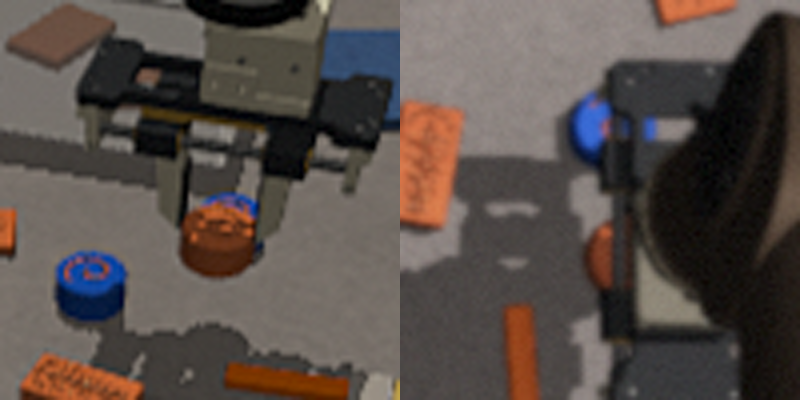

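```bash
python3 -m crank '[{"slide":[0,0,30],"dr":[0,0,0]},{"slide":[0,0,50],"dr":[0,0,0]},{"slide":[0,0,58],"dr":[0,0,0]},{"slide":[0,0,60],"dr":[0,0,0]},{"slide":[0,0,60],"dr":[0,0,0]},{"slide":[0,0,60],"dr":[0,0,0]}]'; python3 -m crank '[{"slide":[0,0,0],"dr":[0,0,0]},{"slide":[0,0,0],"dr":[0,0,0]},{"slide":[0,0,0],"dr":[0,0,0]},{"slide":[0,0,0],"dr":[0,0,0]},{"slide":[8,0,0],"dr":[0,0,0]},{"slide":[17,0,0],"dr":[0,0,0]},{"slide":[17,0,0],"dr":[0,0,0]},{"slide":[17,0,0],"dr":[0,0,0]}]' 0.55;python3 -m crank '[{"slide":[0,0,0],"dr":[0,0,0]},{"slide":[0,0,0],"dr":[0,0,0]},{"slide":[0,0,0],"dr":[0,0,0]},{"slide":[0,0,0],"dr":[0,0,0]},{"slide":[0,0,0],"dr":[0,0,0]},{"slide":[0,0,0],"dr":[0,0,0]},{"slide":[0,0,0],"dr":[0,0,0]}]' -1 8; python3 go.py
```

```text
clock: 7.1
tool_pos: [0.4855, -0.3102, 0.0263]
eef_rot: [-2.218, -2.224, 0.0]
contact_force: [1.1, 0.3, -1.2]
width: 0.544
clock: 7.9
tool_pos: [0.4857, -0.2927, 0.0266]
eef_rot: [2.218, 2.225, 0.0]
contact_force: [-0.5, -0.4, 0.6]
width: 0.78
clock: 8.6
tool_pos: [0.4856, -0.2934, 0.0265]
eef_rot: [2.219, 2.224, -0.0]
contact_force: [-0.3, 0.3, -0.4]
width: 0.506
t 8.60 pos [ 0.4856 -0.2934  0.0265] psi 90.13 tilt [ 0.     -0.0001] F [-0.3  0.3 -0.4] w 0.506 q [ 0.68  0.61 -0.33  1.89  0.3   0.69  0.18]
```

```bash
python3 -m crank '[{"slide":[0,0,0],"dr":[0,0,0]},{"slide":[0,0,0],"dr":[0,0,0]},{"slide":[0,0,0],"dr":[0,0,0]}]'
python3 - <<'E'
from go import *
a=imaging.get_image('top');b=imaging.get_image('side')
cv2.imwrite('pics/t4.png',a[:,:,::-1]);cv2.imwrite('pics/s4.png',b[:,:,::-1])
up=lambda im,k:cv2.resize(im,None,fx=k,fy=k,interpolation=cv2.INTER_CUBIC)[:,:,::-1]
cv2.imwrite('pics/g4.png',np.hstack([up(b[90:180,310:400],4.4),up(a[170:260,390:480],4.4)]))
E
```

```text
clock: 8.9
tool_pos: [0.4856, -0.2933, 0.0265]
eef_rot: [-2.219, -2.224, 0.0]
contact_force: [0.6, 0.3, 0.2]
width: 0.503
```

View pics/g4.png

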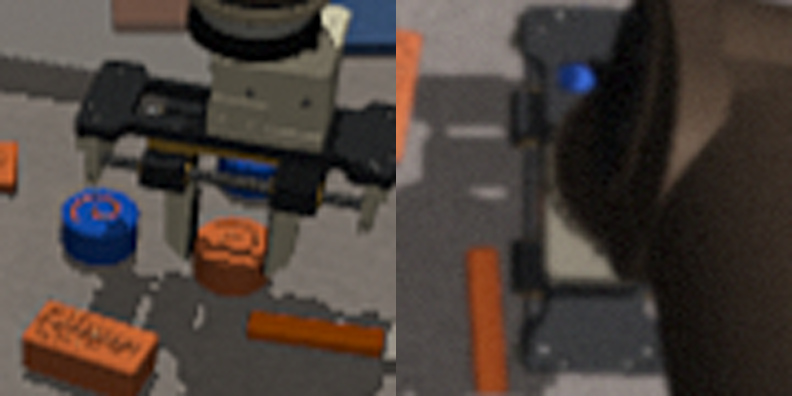

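```bash
python3 -m crank '[{"slide":[0,0,0],"dr":[0,0,0]},{"slide":[0,0,0],"dr":[0,0,0]},{"slide":[0,0,0],"dr":[0,0,0]},{"slide":[0,0,0],"dr":[0,0,0]},{"slide":[-9.5,0,-3],"dr":[0,0,0]},{"slide":[-9.5,0,-3],"dr":[0,0,0]},{"slide":[-9.5,0,-3],"dr":[0,0,0]}]' 0.55;python3 -m crank '[{"slide":[0,0,0],"dr":[0,0,0]},{"slide":[0,0,0],"dr":[0,0,0]},{"slide":[0,0,0],"dr":[0,0,0]},{"slide":[0,0,0],"dr":[0,0,0]},{"slide":[0,0,0],"dr":[0,0,0]},{"slide":[0,0,0],"dr":[0,0,0]},{"slide":[0,0,0],"dr":[0,0,0]}]' -1 10; python3 go.py
```

```text
clock: 9.7
tool_pos: [0.4856, -0.3035, 0.0296]
eef_rot: [2.22, 2.223, -0.0]
contact_force: [0.2, -0.6, 0.2]
width: 0.771
clock: 10.4
tool_pos: [0.4858, -0.3029, 0.0297]
eef_rot: [2.218, 2.224, 0.0]
contact_force: [0.2, 0.9, 2.9]
width: 0.213
t 10.40 pos [ 0.4858 -0.3029  0.0297] psi 90.14 tilt [ 0.0004 -0.0002] F [0.2 0.9 2.9] w 0.213 q [ 0.7   0.61 -0.33  1.88  0.29  0.7   0.2 ]
```

```bash
python3 -m crank '[{"slide":[0,0,-6],"dr":[0,0,0]},{"slide":[0,0,-6],"dr":[0,0,0]},{"slide":[0,0,-6],"dr":[0,0,0]},{"slide":[0,0,-6],"dr":[0,0,0]},{"slide":[0,0,-6],"dr":[0,0,0]},{"slide":[-4,0,-6],"dr":[0,0,0]},{"slide":[-4,0,6],"dr":[0,0,0]},{"slide":[-4,0,10],"dr":[0,0,0]},{"slide":[-4,0,10],"dr":[0,0,0]}]' 0.55
python3 -m crank '[{"slide":[0,0,2],"dr":[0,0,0]},{"slide":[0,0,4],"dr":[0,0,0]},{"slide":[0,0,4],"dr":[0,0,0]}]'
python3 -m crank '[{"slide":[0,0,2],"dr":[0,0,0]},{"slide":[0,0,4],"dr":[0,0,0]},{"slide":[0,0,4],"dr":[0,0,0]}]'; python3 go.py
```

```text
clock: 11.3
tool_pos: [0.4848, -0.3064, 0.0182]
eef_rot: [-2.217, -2.223, 0.001]
contact_force: [-0.6, -0.6, 0.9]
width: 0.773
clock: 11.6
tool_pos: [0.4856, -0.3067, 0.0154]
eef_rot: [-2.219, -2.224, 0.0]
contact_force: [-0.5, 0.4, -0.6]
width: 0.773
clock: 11.9
tool_pos: [0.4854, -0.3068, 0.0113]
eef_rot: [-2.219, -2.224, 0.0]
contact_force: [0.2, -0.2, 0.7]
width: 0.778
t 11.90 pos [ 0.4854 -0.3068  0.0113] psi 90.14 tilt [-0.0004  0.0001] F [ 0.2 -0.2  0.7] w 0.778 q [ 0.7   0.64 -0.32  1.88  0.31  0.67  0.19]
```

```bash
for i in 1 2 3; do :; done; python3 -m crank '[{"slide":[0,0,2],"dr":[0,0,0]},{"slide":[0,0,2],"dr":[0,0,0]}]' | sed -n '1,4p'; python3 -m crank '[{"slide":[0,0,2],"dr":[0,0,0]},{"slide":[0,0,2],"dr":[0,0,0]}]' | sed -n '1,4p';  python3 -m crank '[{"slide":[0,0,2],"dr":[0,0,0]},{"slide":[0,0,2],"dr":[0,0,0]}]' | sed -n '1,4p'
```

```text
clock: 12.1
tool_pos: [0.4855, -0.3068, 0.0093]
eef_rot: [-2.219, -2.224, 0.0]
contact_force: [-0.8, -0.1, -1.1]
clock: 12.3
tool_pos: [0.4855, -0.3068, 0.0073]
eef_rot: [-2.219, -2.224, 0.0]
contact_force: [-0.0, 0.5, -0.4]
clock: 12.5
tool_pos: [0.4855, -0.3068, 0.0053]
eef_rot: [-2.219, -2.224, 0.0]
contact_force: [-0.1, 0.0, -0.1]
```

```bash
for i in 1; do python3 -m crank '[{"slide":[0,0,2],"dr":[0,0,0]},{"slide":[0,0,2],"dr":[0,0,0]}]' | sed -n '2,4p'; done; python3 -m crank '[{"slide":[0,0,2],"dr":[0,0,0]},{"slide":[0,0,2],"dr":[0,0,0]}]' | sed -n '2,4p';  python3 -m crank '[{"slide":[0,0,1.5],"dr":[0,0,0]},{"slide":[0,0,1.5],"dr":[0,0,0]}]' | sed -n '2,4p'; python3 -m crank '[{"slide":[0,0,1.5],"dr":[0,0,0]},{"slide":[0,0,1.5],"dr":[0,0,0]}]' | sed -n '2,4p'
```

```text
tool_pos: [0.4855, -0.3068, 0.0033]
eef_rot: [-2.219, -2.224, 0.0]
contact_force: [0.4, -0.7, 0.3]
tool_pos: [0.4858, -0.3069, 0.0017]
eef_rot: [2.219, 2.224, -0.0]
contact_force: [-0.6, 1.3, 2.5]
tool_pos: [0.4858, -0.3069, 0.0015]
eef_rot: [2.218, 2.223, -0.001]
contact_force: [-5.6, 2.7, 20.5]
tool_pos: [0.4858, -0.307, 0.0014]
eef_rot: [2.218, 2.223, -0.001]
contact_force: [-10.9, 5.0, 38.2]
```

```bash
python3 -m crank '[{"slide":[0,0,-10],"dr":[0,0,0]},{"slide":[-3.5,0,-20],"dr":[0,0,0]},{"slide":[-3.5,0,-20],"dr":[0,0,0]},{"slide":[-3.5,0,-20],"dr":[0,0,0]}]' | sed -n '2,4p'
python3 go.py .4857 -.3105 .0185 90
```

```text
tool_pos: [0.4857, -0.3107, 0.0185]
eef_rot: [2.219, 2.223, 0.0]
contact_force: [-0.3, 0.5, 1.0]
t 13.70 pos [ 0.4857 -0.3107  0.0185] psi 90.11 tilt [ 0.0003 -0.0003] F [-0.3  0.5  1. ] w 0.773 q [ 0.7   0.63 -0.32  1.87  0.3   0.68  0.2 ]
slide [ 0.2  0.  -0. ] dr [0.02 0.02 0.11]
```

```bash
python3 -m crank '[{"slide":[0,0,0],"dr":[0,0,0]},{"slide":[0,0,0],"dr":[0,0,0]},{"slide":[0,0,0],"dr":[0,0,0]},{"slide":[0,0,0],"dr":[0,0,0]},{"slide":[0,0,0],"dr":[0,0,0]},{"slide":[0,0,0],"dr":[0,0,0]},{"slide":[0,0,0],"dr":[0,0,0]}]' -1 20; python3 -m crank '[{"slide":[0,0,-10],"dr":[0,0,0]},{"slide":[0,0,-30],"dr":[0,0,0]},{"slide":[0,0,-60],"dr":[0,0,0]},{"slide":[0,0,-100],"dr":[0,0,0]},{"slide":[0,0,-100],"dr":[0,0,0]},{"slide":[0,0,-100],"dr":[0,0,0]}]'; python3 go.py .5855 .2617 .12 90
```

```text
clock: 14.4
tool_pos: [0.4856, -0.3103, 0.0185]
eef_rot: [-2.219, -2.224, 0.0]
contact_force: [0.8, -1.0, -0.7]
width: 0.558
clock: 15.0
tool_pos: [0.4863, -0.3107, 0.1201]
eef_rot: [2.217, 2.222, 0.001]
contact_force: [0.7, -0.4, -2.0]
width: 0.556
t 15.00 pos [ 0.4863 -0.3107  0.1201] psi 90.13 tilt [ 0.0024 -0.0016] F [ 0.7 -0.4 -2. ] w 0.556 q [ 0.74  0.5  -0.38  1.8   0.23  0.89  0.27]
slide [572.2 100.5  -0.6] dr [0.13 0.09 0.13]
```

```bash
python3 -m crank '[{"slide":[40,7,0],"dr":[0,0,0]},{"slide":[90,16,0],"dr":[0,0,0]},{"slide":[140,25,0],"dr":[0,0,0]},{"slide":[190,34,0],"dr":[0,0,0]},{"slide":[240,42,0],"dr":[0,0,0]},{"slide":[290,51,0],"dr":[0,0,0]},{"slide":[340,60,0],"dr":[0,0,0]},{"slide":[390,69,0],"dr":[0,0,0]},{"slide":[435,77,0],"dr":[0,0,0]},{"slide":[480,85,0],"dr":[0,0,0]},{"slide":[520,92,0],"dr":[0,0,0]},{"slide":[545,98,0],"dr":[0,0,0]}]'; python3 -m crank '[{"slide":[15,2,0],"dr":[0,0,0]},{"slide":[27,2.5,10],"dr":[0,0,0]},{"slide":[27,2.5,25],"dr":[0,0,0]},{"slide":[27,2.5,32],"dr":[0,0,0]},{"slide":[27,2.5,32],"dr":[0,0,0]},{"slide":[27,2.5,32],"dr":[0,0,0]}]'; python3 go.py .5855 .2617 .07 90
python3 - <<'E'
from h import *
a=imaging.get_image('top');b=imaging.get_image('side')
cv2.imwrite('pics/t5.png',a[:,:,::-1]);cv2.imwrite('pics/s5.png',b[:,:,::-1])
up=lambda im,k:cv2.resize(im,None,fx=k,fy=k,interpolation=cv2.INTER_CUBIC)[:,:,::-1]
cv2.imwrite('pics/g5.png',np.hstack([up(b[240:360,160:260],4),up(a[125:245,140:240],4)]))
E
```

```text
clock: 16.2
tool_pos: [0.581, 0.239, 0.1173]
eef_rot: [-2.213, -2.227, 0.001]
contact_force: [-0.7, -0.3, -0.9]
width: 0.558
clock: 16.8
tool_pos: [0.5849, 0.2603, 0.0861]
eef_rot: [2.22, 2.222, -0.002]
contact_force: [0.3, 0.9, -0.2]
width: 0.558
t 16.80 pos [0.5849 0.2603 0.0861] psi 90.04 tilt [-0.0007 -0.0011] F [ 0.3  0.9 -0.2] w 0.558 q [-0.23  0.64 -0.41  1.66  0.3   0.91 -0.76]
slide [ 1.4  0.6 16.1] dr [-0.04  0.06  0.04]
```

View pics/g5.png

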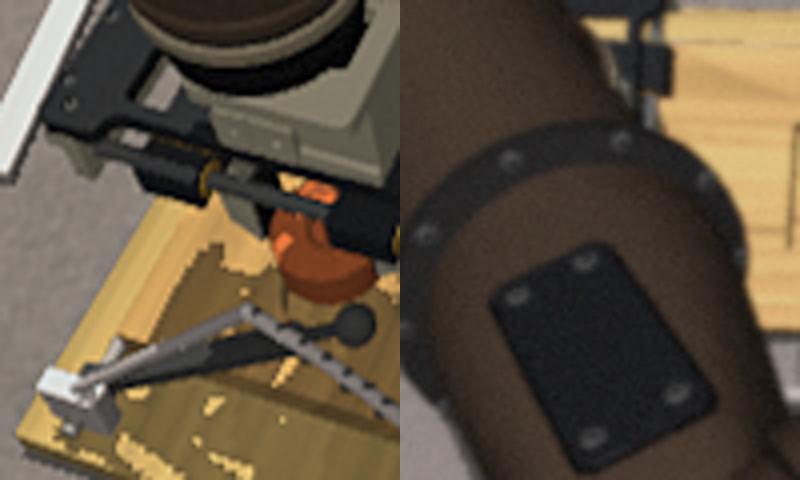

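The side crop shows the cast held level over the round pocket at about side px (241,308), with the gripper clear of the pointer ball. The top view is blocked by the arm, so I'll descend under force control.

```bash
python3 -m crank '[{"slide":[1,0.8,10],"dr":[0,0,0]},{"slide":[1,0.8,20],"dr":[0,0,0]},{"slide":[1,0.8,25],"dr":[0,0,0]},{"slide":[1,0.8,28],"dr":[0,0,0]},{"slide":[1,0.8,28],"dr":[0,0,0]}]' ; python3 -m crank '[{"slide":[0,0,1.5],"dr":[0,0,0]},{"slide":[0,0,3],"dr":[0,0,0]},{"slide":[0,0,3],"dr":[0,0,0]}]'; python3 -m crank '[{"slide":[0,0,1],"dr":[0,0,0]},{"slide":[0,0,2],"dr":[0,0,0]},{"slide":[0,0,2],"dr":[0,0,0]}]'; python3 go.py .5857 .2613 .0415 90
```

```text
clock: 17.4
tool_pos: [0.5852, 0.2627, 0.0578]
eef_rot: [-2.218, -2.224, 0.002]
contact_force: [-0.3, -0.3, -0.5]
width: 0.552
clock: 17.7
tool_pos: [0.5856, 0.2629, 0.0555]
eef_rot: [2.219, 2.224, -0.0]
contact_force: [-1.0, 0.9, -1.0]
width: 0.557
clock: 18.0
tool_pos: [0.5855, 0.2629, 0.0534]
eef_rot: [-2.219, -2.224, 0.0]
contact_force: [0.3, 1.2, -0.7]
width: 0.557
t 18.00 pos [0.5855 0.2629 0.0534] psi 90.13 tilt [-0.0001 -0.0001] F [ 0.3  1.2 -0.7] w 0.557 q [-0.25  0.68 -0.4   1.68  0.32  0.86 -0.78]
slide [-1.6  0.2 11.9] dr [-0.01  0.    0.13]
```

```bash
python3 -m crank '[{"slide":[-0.8,0,1.5],"dr":[0,0,0]},{"slide":[-0.8,0,3],"dr":[0,0,0]},{"slide":[-0.8,0,3],"dr":[0,0,0]}]' ; python3 -m crank '[{"slide":[0,0,1.5],"dr":[0,0,0]},{"slide":[0,0,3],"dr":[0,0,0]},{"slide":[0,0,3],"dr":[0,0,0]}]'; python3 -m crank '[{"slide":[0,0,1],"dr":[0,0,0]},{"slide":[0,0,3],"dr":[0,0,0]},{"slide":[0,0,3],"dr":[0,0,0]}]'
```

```text
clock: 18.3
tool_pos: [0.5854, 0.262, 0.0502]
eef_rot: [-2.219, -2.224, 0.001]
contact_force: [-0.8, 1.0, -0.2]
width: 0.554
clock: 18.6
tool_pos: [0.5855, 0.262, 0.0472]
eef_rot: [-2.219, -2.224, 0.001]
contact_force: [0.6, 0.8, -1.3]
width: 0.556
clock: 18.9
tool_pos: [0.5855, 0.262, 0.0442]
eef_rot: [-2.219, -2.224, 0.001]
contact_force: [0.7, 0.5, -0.7]
width: 0.556
```

```bash
python3 -m crank '[{"slide":[0,0,1],"dr":[0,0,0]},{"slide":[0,0,2.5],"dr":[0,0,0]},{"slide":[0,0,2.5],"dr":[0,0,0]}]' ; python3 -m crank '[{"slide":[0,0,0],"dr":[0,0,0]},{"slide":[0,0,0],"dr":[0,0,0]},{"slide":[0,0,0],"dr":[0,0,0]},{"slide":[0,0,0],"dr":[0,0,0]},{"slide":[0,0,-20],"dr":[0,0,0]},{"slide":[0,0,-60],"dr":[0,0,0]},{"slide":[0,0,-90],"dr":[0,0,0]},{"slide":[0,0,-100],"dr":[0,0,0]}]' 0.55; python3 go.py .5495 -.1941 .12 170.3
```

```text
clock: 19.2
tool_pos: [0.5855, 0.262, 0.0418]
eef_rot: [-2.219, -2.224, 0.0]
contact_force: [-0.3, 0.1, -1.5]
width: 0.554
clock: 20.0
tool_pos: [0.5871, 0.2633, 0.1458]
eef_rot: [2.218, 2.223, 0.008]
contact_force: [-0.1, 1.0, 0.2]
width: 0.777
t 20.00 pos [0.5871 0.2633 0.1458] psi 90.14 tilt [0.0046 0.0025] F [-0.1  1.   0.2] w 0.777 q [-0.22  0.58 -0.43  1.6   0.27  1.02 -0.73]
slide [-457.4  -38.8   24.4] dr [ 3.200e-01  6.000e-02 -8.016e+01]
```

```bash
python3 -m crank '[{"slide":[-40,0,0],"dr":[0,0,0]},{"slide":[-90,-5,0],"dr":[0,0,-8]},{"slide":[-140,-10,0],"dr":[0,0,-16]},{"slide":[-190,-15,0],"dr":[0,0,-24]},{"slide":[-240,-20,0],"dr":[0,0,-32]},{"slide":[-290,-25,0],"dr":[0,0,-40]},{"slide":[-340,-30,0],"dr":[0,0,-48]},{"slide":[-385,-34,5],"dr":[0,0,-56]},{"slide":[-425,-38,10],"dr":[0,0,-64]},{"slide":[-450,-39,15],"dr":[0,0,-72]},{"slide":[-457,-39,20],"dr":[0,0,-80]},{"slide":[-457,-39,24],"dr":[0,0,-80]}]' | tail -1; python3 go.py .5496 -.1938 .05 170.3
python3 - <<'E'
from casts import *
I={}
for n in('top','side'):
    im=imaging.get_image(n)[:,:,::-1].copy(); cv2.imwrite(f'pics/{n}6.png',im); I[n]=im
E
```

```text
width: 0.776
t 21.20 pos [ 0.5468 -0.1971  0.1168] psi 170.06 tilt [-0.0013  0.0003] F [-0.1  0.3 -0.5] w 0.776 q [ 0.76  0.59 -0.74  1.76  0.47  0.97  1.23]
slide [-2.3  3.7 66.8] dr [ 0.   -0.08 -0.24]
```

```bash
python3 - <<'E'
from casts import *
I={n:cv2.imread(f'pics/{n}6.png') for n in('top','side')}
P=[.5853,.2617,.037]; print(proj('top',P),proj('side',P))
est('r',I,{n:proj(n,P)[0] for n in I},.023,[.5853,.2617,0])
E
python3 -m crank '[{"slide":[-2,2,20],"dr":[0,0,0]},{"slide":[-2,2,50],"dr":[0,0,0]},{"slide":[-2,2,70],"dr":[0,0,0]},{"slide":[-2,2,75],"dr":[0,0,0]},{"slide":[-2,2,75],"dr":[0,0,0]}]'; python3 go.py .5496 -.1938 .0185 170.3
```

```text
[[205.02184365 170.83781702]] [[245.1846424  311.94966221]]
r ['top'] [0.5867 0.2651 0.    ] [ 0. -0.  0.] [377.0] [405]
r ['side'] [0.5869 0.2572 0.    ] [ 0. -0.  0.] [606.0] [750]
r ['top', 'side'] [0.5865 0.2602 0.0016] [ 1.94  0.13 -0.43  1.46  0.  ] [377.0, 606.0] [404, 755]
clock: 21.8
tool_pos: [0.55, -0.192, 0.0429]
eef_rot: [-0.27, -3.129, -0.001]
contact_force: [0.6, -0.6, -0.5]
width: 0.775
t 21.80 pos [ 0.55   -0.192   0.0429] psi 170.13 tilt [-0.0008  0.0005] F [ 0.6 -0.6 -0.5] w 0.775 q [ 0.7   0.68 -0.67  1.82  0.56  0.84  1.15]
slide [ 0.  -1.8 24.4] dr [ 0.02 -0.05 -0.17]
```

```bash
python3 -m crank '[{"slide":[0,-1.5,10],"dr":[0,0,0]},{"slide":[0,-1.5,20],"dr":[0,0,0]},{"slide":[0,-1.5,24.5],"dr":[0,0,0]},{"slide":[0,-1.5,24.5],"dr":[0,0,0]}]' | sed -n 2,4p; python3 -m crank '[{"slide":[0,0,0],"dr":[0,0,0]},{"slide":[0,0,0],"dr":[0,0,0]},{"slide":[0,0,0],"dr":[0,0,0]},{"slide":[0,0,0],"dr":[0,0,0]},{"slide":[0,0,0],"dr":[0,0,0]},{"slide":[0,0,0],"dr":[0,0,0]},{"slide":[0,0,0],"dr":[0,0,0]},{"slide":[0,0,0],"dr":[0,0,0]},{"slide":[0,0,0],"dr":[0,0,0]}]' -1 20; python3 go.py .5496 -.1938 .0185 170.3
```

```text
tool_pos: [0.5492, -0.1948, 0.0178]
eef_rot: [-0.27, -3.129, -0.0]
contact_force: [0.2, 0.3, 0.0]
clock: 23.1
tool_pos: [0.5498, -0.1949, 0.0187]
eef_rot: [0.27, 3.13, -0.0]
contact_force: [-0.8, 0.6, 3.6]
width: 0.432
t 23.10 pos [ 0.5498 -0.1949  0.0187] psi 170.13 tilt [ 0.0002 -0.0001] F [-0.8  0.6  3.6] w 0.432 q [ 0.69  0.71 -0.65  1.84  0.59  0.79  1.13]
slide [0.4 1.  0.2] dr [-0.01  0.01 -0.17]
```

```bash
python3 -m crank '[{"slide":[0,0,-10],"dr":[0,0,0]},{"slide":[0,0,-40],"dr":[0,0,0]},{"slide":[0,0,-80],"dr":[0,0,0]},{"slide":[0,0,-100],"dr":[0,0,0]},{"slide":[0,0,-100],"dr":[0,0,0]}]'; python3 go.py .5857 .157 .10 179.9
```

```text
clock: 23.6
tool_pos: [0.5516, -0.1949, 0.122]
eef_rot: [0.269, 3.125, -0.002]
contact_force: [0.6, 0.3, -2.3]
width: 0.433
t 23.60 pos [ 0.5516 -0.1949  0.122 ] psi 170.14 tilt [ 0.005  -0.0014] F [ 0.6  0.3 -2.3] w 0.433 q [ 0.75  0.59 -0.74  1.76  0.47  0.98  1.23]
slide [ 26.8 352.5  21.7] dr [-0.06  0.29 -9.76]
```

```bash
python3 -m crank '[{"slide":[3,40,0],"dr":[0,0,-1]},{"slide":[6,85,0],"dr":[0,0,-2]},{"slide":[10,130,0],"dr":[0,0,-4]},{"slide":[13,175,0],"dr":[0,0,-6]},{"slide":[16,215,0],"dr":[0,0,-8]},{"slide":[19,255,0],"dr":[0,0,-9.8]},{"slide":[22,290,5],"dr":[0,0,-9.8]},{"slide":[24,320,10],"dr":[0,0,-9.8]},{"slide":[26,340,15],"dr":[0,0,-9.8]},{"slide":[26,352,22],"dr":[0,0,-9.8]},{"slide":[26,352,22],"dr":[0,0,-9.8]},{"slide":[26,352,22],"dr":[0,0,-9.8]}]'; python3 go.py .5857 .157 .06 179.9
```

```text
clock: 24.8
tool_pos: [0.5841, 0.155, 0.0957]
eef_rot: [-0.003, -3.14, 0.002]
contact_force: [-0.6, -0.9, -1.0]
width: 0.436
t 24.80 pos [0.5841 0.155  0.0957] psi 179.90 tilt [-0.0014 -0.0014] F [-0.6 -0.9 -1. ] w 0.436 q [ 0.15  0.66 -0.75  1.72  0.53  0.98  0.76]
slide [-1.6  2.  35.7] dr [-0.08 -0.08 -0.  ]
```

```bash
python3 -m crank '[{"slide":[-1,0.5,10],"dr":[0,0,0]},{"slide":[-1,0.5,25],"dr":[0,0,0]},{"slide":[-1,0.5,33],"dr":[0,0,0]},{"slide":[-1,0.5,36],"dr":[0,0,0]},{"slide":[-1,0.5,36],"dr":[0,0,0]},{"slide":[-1,0.5,36],"dr":[0,0,0]}]' ; python3 go.py .5857 .157 .055 179.9
```

```text
clock: 25.4
tool_pos: [0.5855, 0.1571, 0.0607]
eef_rot: [0.002, 3.141, 0.0]
contact_force: [-0.2, -0.1, -0.6]
width: 0.429
t 25.40 pos [0.5855 0.1571 0.0607] psi 179.94 tilt [0.0002 0.0002] F [-0.2 -0.1 -0.6] w 0.429 q [ 0.13  0.7  -0.73  1.75  0.57  0.92  0.73]
slide [-0.2 -0.1  5.7] dr [0.01 0.01 0.04]
```

```bash
python3 -m crank '[{"slide":[0,0,2],"dr":[0,0,0]},{"slide":[0,0,4],"dr":[0,0,0]},{"slide":[0,0,6],"dr":[0,0,0]},{"slide":[0,0,6],"dr":[0,0,0]}]' ;  python3 -m crank '[{"slide":[0,0,1.5],"dr":[0,0,0]},{"slide":[0,0,3],"dr":[0,0,0]},{"slide":[0,0,3],"dr":[0,0,0]}]'; python3 go.py .5857 .157 .0415 179.9
```

```text
clock: 25.8
tool_pos: [0.5853, 0.1568, 0.0543]
eef_rot: [-0.002, -3.141, 0.0]
contact_force: [-0.4, -0.8, -1.8]
width: 0.433
clock: 26.1
tool_pos: [0.5853, 0.1569, 0.0513]
eef_rot: [-0.002, -3.141, 0.0]
contact_force: [0.1, -0.9, -2.4]
width: 0.434
t 26.10 pos [0.5853 0.1569 0.0513] psi 179.94 tilt [-0.0003 -0.0001] F [ 0.1 -0.9 -2.4] w 0.434 q [ 0.12  0.71 -0.72  1.75  0.58  0.9   0.72]
slide [-0.4  0.1  9.8] dr [-0.01 -0.01  0.04]
```

In without contact. Seat it.

```bash
python3 -m crank '[{"slide":[0,0,2],"dr":[0,0,0]},{"slide":[0,0,4],"dr":[0,0,0]},{"slide":[0,0,6],"dr":[0,0,0]},{"slide":[0,0,8],"dr":[0,0,0]},{"slide":[0,0,9.5],"dr":[0,0,0]},{"slide":[0,0,9.5],"dr":[0,0,0]}]' ;  python3 -m crank '[{"slide":[0,0,0],"dr":[0,0,0]},{"slide":[0,0,0],"dr":[0,0,0]},{"slide":[0,0,0],"dr":[0,0,0]},{"slide":[0,0,0],"dr":[0,0,0]},{"slide":[0,0,-20],"dr":[0,0,0]},{"slide":[0,0,-60],"dr":[0,0,0]},{"slide":[0,0,-90],"dr":[0,0,0]},{"slide":[0,0,-100],"dr":[0,0,0]},{"slide":[100,0,-120],"dr":[0,0,0]},{"slide":[140,-20,-120],"dr":[0,0,0]},{"slide":[170,-50,-120],"dr":[0,0,0]},{"slide":[170,-50,-120],"dr":[0,0,0]}]' 0.4; python3 go.py .455 .2097 .1 90
python3 - <<'E'
from h import *
a=imaging.get_image('top');b=imaging.get_image('side')
cv2.imwrite('pics/t7.png',a[:,:,::-1]);cv2.imwrite('pics/s7.png',b[:,:,::-1])
up=lambda im,k:cv2.resize(im,None,fx=k,fy=k,interpolation=cv2.INTER_CUBIC)[:,:,::-1]
cv2.imwrite('pics/g7.png',np.hstack([up(b[220:340,180:310],3),up(a[115:235,150:280],3)]))
E
```

```text
clock: 26.7
tool_pos: [0.5854, 0.1569, 0.0422]
eef_rot: [0.002, 3.142, -0.0]
contact_force: [-0.9, -1.1, 3.1]
width: 0.433
clock: 27.9
tool_pos: [0.4118, 0.1057, 0.1612]
eef_rot: [-0.0, -3.139, 0.004]
contact_force: [-0.3, -0.1, 0.5]
width: 0.693
t 27.90 pos [0.4118 0.1057 0.1612] psi 180.00 tilt [-0.0021 -0.0023] F [-0.3 -0.1  0.5] w 0.693 q [ 0.39  0.33 -0.92  2.07  0.33  0.9   0.85]
slide [-43.4 104.2  60.8] dr [-2.e-01  1.e-02  9.e+01]
```

View pics/g7.png

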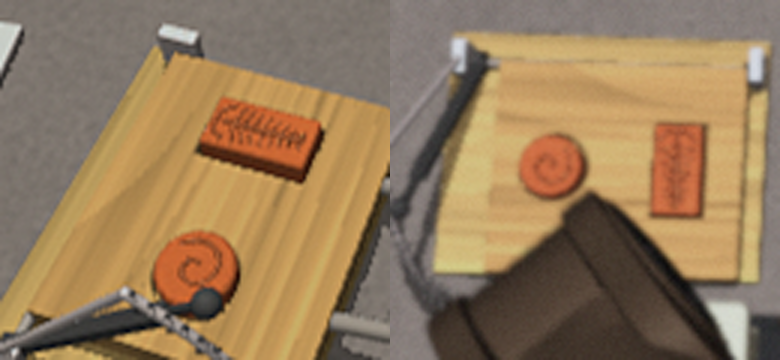

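Both casts lie flush and relief up: round at top px (203,170), oblong at (247,171). Next I go over the bar with a narrow opening.

```bash
python3 - <<'E'
from casts import *
I={n:cv2.imread(f'pics/{n}7.png'[:-0] if 0 else f'pics/{n[0]}7.png') for n in('top','side')}
for z0 in(.023,.037):
    P=[.5853,.1575,z0+.014]; est('o',I,{n:proj(n,P)[0] for n in I},z0,[.5853,.1575,0])
E
python3 -m crank '[{"slide":[-20,40,0],"dr":[0,0,8]},{"slide":[-43,80,0],"dr":[0,0,16]},{"slide":[-43,89,0],"dr":[0,0,24]},{"slide":[-43,89,0],"dr":[0,0,32]},{"slide":[-43,89,10],"dr":[0,0,40]},{"slide":[-43,89,20],"dr":[0,0,48]},{"slide":[-43,89,30],"dr":[0,0,56]},{"slide":[-43,89,40],"dr":[0,0,64]},{"slide":[-43,89,50],"dr":[0,0,72]},{"slide":[-43,89,60],"dr":[0,0,80]},{"slide":[-43,89,70],"dr":[0,0,88]},{"slide":[-43,89,80],"dr":[0,0,90]}]' -0.39; python3 -m crank '[{"slide":[0,0,0],"dr":[0,0,0]},{"slide":[0,0,0],"dr":[0,0,0]}]'|tail -1; python3 go.py .4555 .195 .027 90
```

```text
o ['top'] [5.865e-01 1.595e-01 1.000e-04] [-0.    0.   -0.13 -0.14] [552.0] [569]
o ['side'] [0.5857 0.1539 0.    ] [ 0.   -0.01  0.08  0.14] [800.0] [917]
o ['top', 'side'] [0.5858 0.1564 0.    ] [ 1.2   0.32 -0.14 -0.14 -0.5   0.99  0.11  0.17] [552.0, 800.0] [568, 921]
o ['top'] [5.839e-01 1.569e-01 4.000e-04] [-0.   -0.04 -0.31 -0.16] [552.0] [583]
o ['side'] [ 5.808e-01  1.620e-01 -3.000e-04] [ 0.   -0.02  0.46  0.33] [800.0] [957]
o ['top', 'side'] [0.5823 0.1595 0.0116] [-1.09  0.57 -0.32  0.   -0.22 -1.21  0.53  0.1 ] [552.0, 800.0] [583, 952]
clock: 29.2
tool_pos: [0.4587, 0.1963, 0.0811]
eef_rot: [2.228, 2.215, -0.0]
contact_force: [0.7, -0.9, 0.2]
width: 0.303
width: 0.307
t 29.40 pos [0.4585 0.1963 0.0818] psi 90.04 tilt [-0.0006 -0.0003] F [-0.7  0.1 -0.5] w 0.307 q [-0.17  0.46 -0.44  2.01  0.29  0.73 -0.79]
slide [-1.2 -2.9 54.8] dr [-0.03  0.01  0.04]
```

```bash
python3 -m crank '[{"slide":[0,-3,10],"dr":[0,0,0]},{"slide":[0,-3,20],"dr":[0,0,0]},{"slide":[0,-3,25],"dr":[0,0,0]},{"slide":[0,-3,30],"dr":[0,0,0]},{"slide":[0,-3,35],"dr":[0,0,0]},{"slide":[0,-3,40],"dr":[0,0,0]},{"slide":[0,-3,40],"dr":[0,0,0]}]'; python3 -m crank '[{"slide":[0,0,5],"dr":[0,0,0]},{"slide":[0,0,10],"dr":[0,0,0]},{"slide":[0,0,14],"dr":[0,0,0]},{"slide":[0,0,14],"dr":[0,0,0]}]';python3 go.py .4555 .195 .027 90
```

```text
clock: 30.1
tool_pos: [0.4552, 0.1959, 0.0414]
eef_rot: [-2.222, -2.22, 0.001]
contact_force: [-0.8, 0.5, 0.5]
width: 0.307
clock: 30.5
tool_pos: [0.4551, 0.1959, 0.0274]
eef_rot: [-2.222, -2.22, 0.002]
contact_force: [-0.4, 0.5, 0.1]
width: 0.303
t 30.50 pos [0.4551 0.1959 0.0274] psi 89.94 tilt [-0.0009 -0.0005] F [-0.4  0.5  0.1] w 0.303 q [-0.22  0.54 -0.4   2.06  0.35  0.61 -0.86]
slide [-0.9  0.4  0.4] dr [-0.05  0.03 -0.06]
```

```bash
python3 -m crank '[{"slide":[0,0,0],"dr":[0,0,0]},{"slide":[0,0,0],"dr":[0,0,0]},{"slide":[0,0,0],"dr":[0,0,0]},{"slide":[0,0,0],"dr":[0,0,0]},{"slide":[0,0,0],"dr":[0,0,0]},{"slide":[0,0,0],"dr":[0,0,0]}]' -1 25; python3 go.py
python3 - <<'E'
import numpy as np
for t in np.append(np.arange(.1,.8,.1),.79): print(round(t,2),'dx %.1f dz %.1f'%((-220*np.cos(t)+10*np.sin(t)+220),(220*np.sin(t)+10*np.cos(t)-10)))
E
```

```text
clock: 31.1
tool_pos: [0.4568, 0.1962, 0.0283]
eef_rot: [2.223, 2.219, 0.003]
contact_force: [5.9, 0.0, -3.2]
width: 0.121
t 31.10 pos [0.4568 0.1962 0.0283] psi 89.90 tilt [0.0022 0.0007] F [ 5.9  0.  -3.2] w 0.121 q [-0.22  0.54 -0.4   2.06  0.35  0.61 -0.86]
0.1 dx 2.1 dz 21.9
0.2 dx 6.4 dz 43.5
0.3 dx 12.8 dz 64.6
0.4 dx 21.3 dz 84.9
0.5 dx 31.7 dz 104.2
0.6 dx 44.1 dz 122.5
0.7 dx 58.2 dz 139.4
0.79 dx 72.3 dz 153.3
```

```bash
python3 -m crank '[{"slide":[0,2,-6],"dr":[0,0,0]},{"slide":[0,2.5,-13],"dr":[0,0,0]},{"slide":[0,3.6,-22],"dr":[0,0,0]},{"slide":[0,5.5,-33],"dr":[0,0,0]},{"slide":[0,8,-43.5],"dr":[0,0,0]},{"slide":[0,11,-54],"dr":[0,0,0]},{"slide":[0,14.3,-64.6],"dr":[0,0,0]},{"slide":[0,18.3,-75],"dr":[0,0,0]},{"slide":[0,22.8,-85],"dr":[0,0,0]},{"slide":[0,22.8,-85],"dr":[0,0,0]},{"slide":[0,22.8,-85],"dr":[0,0,0]}]'; python3 go.py
```

```text
clock: 32.2
tool_pos: [0.4774, 0.196, 0.1135]
eef_rot: [-2.222, -2.22, 0.002]
contact_force: [-5.9, 1.4, -0.4]
width: 0.12
t 32.20 pos [0.4774 0.196  0.1135] psi 89.95 tilt [-0.0017 -0.0006] F [-5.9  1.4 -0.4] w 0.120 q [-0.14  0.44 -0.46  1.94  0.26  0.82 -0.75]
```

```bash
python3 -m crank '[{"slide":[0,4.5,-9.8],"dr":[0,0,0]},{"slide":[0,9.6,-19.3],"dr":[0,0,0]},{"slide":[0,15.4,-28.6],"dr":[0,0,0]},{"slide":[0,21.8,-37.6],"dr":[0,0,0]},{"slide":[0,28.6,-46.2],"dr":[0,0,0]},{"slide":[0,35.9,-54.5],"dr":[0,0,0]},{"slide":[0,43.5,-62.4],"dr":[0,0,0]},{"slide":[0,49.2,-67.7],"dr":[0,0,0]},{"slide":[0,49.2,-67.7],"dr":[0,0,0]},{"slide":[0,49.2,-67.7],"dr":[0,0,0]},{"slide":[0,49.2,-67.7],"dr":[0,0,0]}]'; python3 go.py
python3 - <<'E'
from h import *
a=imaging.get_image('top');b=imaging.get_image('side')
cv2.imwrite('pics/t8.png',a[:,:,::-1]);cv2.imwrite('pics/s8.png',b[:,:,::-1])
up=lambda im,k:cv2.resize(im,None,fx=k,fy=k,interpolation=cv2.INTER_CUBIC)[:,:,::-1]
cv2.imwrite('pics/g8.png',np.hstack([up(b[190:350,170:310],3),up(a[110:270,145:270],3)]))
E
```

```text
clock: 33.3
tool_pos: [0.5256, 0.1957, 0.1823]
eef_rot: [-2.221, -2.22, 0.005]
contact_force: [-14.4, -1.2, 12.3]
width: 0.123
t 33.30 pos [0.5256 0.1957 0.1823] psi 89.97 tilt [-0.0032 -0.0014] F [-14.4  -1.2  12.3] w 0.123 q [-0.11  0.42 -0.47  1.76  0.22  1.02 -0.66]
```

View pics/g8.png

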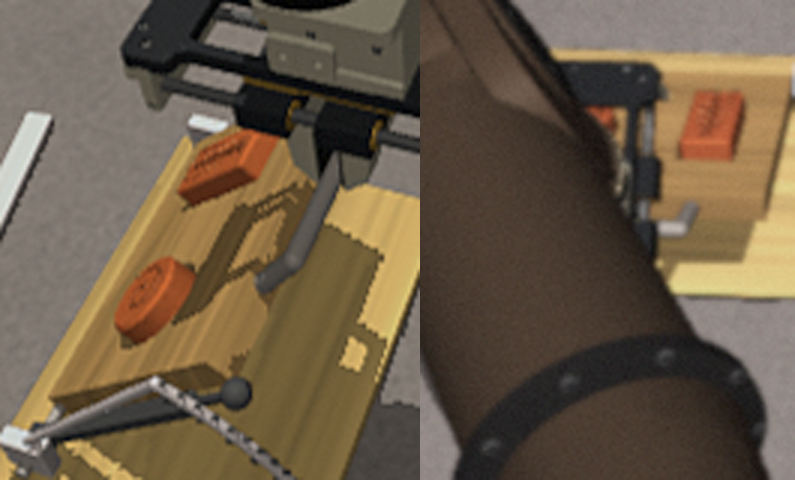

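Run:
```python
from casts import *
H=np.array([.6763,.2097,.027])
def tp(a,y,n,th): # a: distance from hinge toward front
    return H+np.array([-a*np.cos(th)+n*np.sin(th),y,a*np.sin(th)+n*np.cos(th)])
def hull(cam,kind,th):
    s=solid(kind,[.09,.052 if kind=='r' else -.052,0],-.0035)
    return cv2.convexHull(proj(cam,np.array([tp(a,y,n,th) for a,y,n in s])).astype(np.float32))
s7,s8=cv2.imread('pics/s7.png'),cv2.imread('pics/s8.png')
for k,p8 in(('r',(221,290)),('o',(244.7,246))):
    c8,_,A=masks(s8,p8); c0=mom(hull('side',k,0))[0]
    o7,_,A7=masks(s7,c0); print(k,'level offset',(o7-c0).round(2),A7,'| raised obs',c8.round(2),A)
    for th in(.7,.75,.8,.85): print('  ',th,(mom(hull('side',k,th))[0]).round(2),round(cv2.contourArea(hull('side',k,th))))
print('elbow obs (267.3,277.3)')
for th in(.7,.75,.8,.85): print(th,proj('side',tp(.22,.050,.010,th)).round(1), 'ball',proj('side',tp(.215,.124,0,th)).round(1),'FL',proj('side',tp(.18,.105,.0105,th)).round(1))
```

```text
r level offset [ 0.68 -2.06] 605.0 | raised obs [220.71 289.31] 490.0
   0.7 [226.15 293.07] 718
   0.75 [224.17 291.71] 698
   0.8 [222.11 290.38] 676
   0.85 [220.   289.07] 651
o level offset [ 1.   -1.29] 800.0 | raised obs [245.42 244.69] 525.0
   0.7 [250.46 247.82] 814
   0.75 [248.7  246.46] 789
   0.8 [246.87 245.13] 761
   0.85 [244.99 243.82] 731
elbow obs (267.3,277.3)
0.7 [[274.2 281.7]] ball [[257.9 328.1]] FL [[244.  314.8]]
0.75 [[269.2 277.8]] ball [[252.7 324.2]] FL [[239.6 311.7]]
0.8 [[264.  273.9]] ball [[247.3 320.4]] FL [[235.1 308.6]]
0.85 [[258.5 270. ]] ball [[241.6 316.5]] FL [[230.3 305.6]]
```

```bash
python3 -m crank '[{"slide":[0,-0.6,-1.3],"dr":[0,0,0]},{"slide":[0,-0.6,-1.3],"dr":[0,0,0]},{"slide":[0,-0.6,-1.3],"dr":[0,0,0]},{"slide":[0,-0.6,-1.3],"dr":[0,0,0]}]'
python3 - <<'E'
from go import *
state()
H=np.array([.6763,.2097,.027])
def tp(a,y,n,th): return H+np.array([-a*np.cos(th)+n*np.sin(th),y,a*np.sin(th)+n*np.cos(th)])
print('top obs bR (232.7,186)')
for th in(.7,.75,.8,.85): print(th,proj('top',tp(.22,-.050,.010,th)).round(1),'FR',proj('top',tp(.18,-.105,.0105,th)).round(1),'ball',proj('top',tp(.215,.124,0,th)).round(1))
a=cv2.cvtColor(imaging.get_image('top'),cv2.COLOR_RGB2HSV); b=imaging.get_image('side')
cv2.imwrite('pics/s9.png',b[:,:,::-1])
# right-front tray corner: wood column just inside right edge, brightness steps along the column
for u in (254,257,260): print(u,a[160:205,u,2].tolist())
# pointer ball drift (normalised correlation of ball patch)
s0=cv2.imread('pics/side0.png'); r=cv2.matchTemplate(b[308:334,236:262,::-1].copy(),s0[314:328,242:256],cv2.TM_CCOEFF_NORMED); print('ball shift',np.array(cv2.minMaxLoc(r)[3])-6,r.max())
E
```

```text
clock: 33.8
tool_pos: [0.5264, 0.1957, 0.1832]
eef_rot: [-2.223, -2.22, 0.002]
contact_force: [-8.3, -0.1, 4.3]
width: 0.118
t 33.80 pos [0.5264 0.1957 0.1832] psi 89.93 tilt [-0.001  -0.0006] F [-8.3 -0.1  4.3] w 0.118 q [-0.11  0.42 -0.47  1.76  0.22  1.02 -0.66]
top obs bR (232.7,186)
0.7 [[232.6 191.6]] FR [[260.  180.4]] ball [[155.2 191.4]]
0.75 [[232.  187.6]] FR [[259.7 177.1]] ball [[154.1 187.6]]
0.8 [[231.5 183.4]] FR [[259.5 173.7]] ball [[153.  183.7]]
0.85 [[231.1 179. ]] FR [[259.3 170.1]] ball [[152.1 179.6]]
254 [165, 168, 173, 167, 170, 179, 173, 170, 169, 167, 166, 164, 165, 171, 177, 173, 164, 160, 158, 157, 156, 155, 149, 140, 135, 132, 137, 139, 142, 146, 165, 177, 189, 210, 217, 215, 220, 225, 225, 223, 225, 223, 224, 225, 225]
257 [163, 168, 169, 168, 170, 175, 174, 167, 170, 170, 169, 165, 169, 174, 171, 174, 164, 161, 158, 159, 157, 158, 162, 188, 205, 212, 217, 222, 223, 222, 223, 223, 223, 220, 223, 224, 222, 224, 223, 225, 223, 227, 225, 223, 224]
260 [160, 167, 172, 169, 169, 172, 166, 160, 158, 150, 145, 135, 125, 113, 103, 104, 108, 113, 120, 139, 151, 170, 187, 210, 224, 224, 222, 223, 225, 224, 222, 225, 225, 227, 225, 222, 220, 225, 225, 224, 225, 224, 223, 225, 225]
ball shift [0 0] 0.82732975
```

```bash
python3 -m crank '[{"slide":[0,1,-1.3],"dr":[0,0,0]},{"slide":[0,2,-2.6],"dr":[0,0,0]},{"slide":[0,2,-2.6],"dr":[0,0,0]},{"slide":[0,2,-2.6],"dr":[0,0,0]},{"slide":[0,2,-2.6],"dr":[0,0,0]},{"slide":[0,2,-2.6],"dr":[0,0,0]},{"slide":[0,2,-2.6],"dr":[0,0,0]}]'
python3 - <<'E'
from go import *
s,_=state(); print(abs(s['qvel']).max())
A=imaging.get_image('top'); a=cv2.cvtColor(A,cv2.COLOR_RGB2HSV); b=imaging.get_image('side'); cv2.imwrite('pics/t10.png',A[:,:,::-1]); cv2.imwrite('pics/s10.png',b[:,:,::-1])
for u in (252,254,257): print(u,a[166:192,u,2].tolist())
from casts import masks
for k,p in(('r',(221,290)),('o',(244.7,246))): print(k,[np.round(x,2) for x in masks(b[:,:,::-1].copy(),p)])
E
```

```text
clock: 34.6
tool_pos: [0.5288, 0.1957, 0.1854]
eef_rot: [2.223, 2.22, -0.001]
contact_force: [-5.3, -0.4, 2.9]
width: 0.121
t 34.60 pos [0.5288 0.1957 0.1854] psi 89.92 tilt [-0.0004 -0.0005] F [-5.3 -0.4  2.9] w 0.121 q [-0.11  0.42 -0.47  1.75  0.22  1.02 -0.65]
0.0028429443182410546
252 [170, 166, 171, 170, 166, 167, 174, 173, 169, 167, 160, 161, 158, 158, 156, 149, 139, 131, 130, 134, 132, 134, 129, 125, 128, 140]
254 [168, 167, 168, 165, 164, 166, 168, 171, 172, 167, 163, 161, 159, 159, 159, 150, 141, 128, 133, 136, 142, 153, 169, 176, 185, 207]
257 [169, 165, 171, 170, 164, 165, 172, 176, 168, 164, 165, 161, 160, 158, 157, 162, 175, 206, 213, 217, 221, 224, 225, 222, 222, 224]
r [array([219.95, 288.69]), array([ -5.59, -46.69]), np.float64(492.0)]
o [array([244.84, 243.86]), array([ 23.11, -67.23]), np.float64(514.0)]
```

```bash
python3 -c "
from plant import job_done; print(job_done())"; python3 go.py
```

```text
the job is handed in; nothing more can be done
None
the job is handed in; nothing more can be done
```

I put both casts in their pockets with the tray level, pinched the lifting bar and raised the tray to the pointer. I handed the job in at 34.6 s with the arm still holding the tray; no verdict came back.

**Casts:** Both slid below the tray's top face without resistance. The oblong met the pocket floor at the expected height, and the round stopped within about 0.3 mm of its floor height before I let go. The picture after release showed both flush, relief up. After the lift they were still in place, and their image positions moved only as the tilt predicts.

**Tray angle:** I estimate about 0.79 rad for the tray and 0.79–0.80 for the pointer, against the 0.07 rad allowed.
- **Measures that agree:** arm geometry, the bar's end and the tray's front edge gave 0.76–0.79 rad before a last lift of about 0.015 rad.
- **Measure that disagrees:** the cast silhouettes suggested about 0.82 rad. I discounted them because their dark sides were missing from the masks.

**Hold:** The arm was still (joint speeds under 0.003 rad/s), gripping the 12 mm bar with 25 N set. About 6 N of side load remained at the wrist.

**Pointer and bystanders:** The pointer ball showed no image shift. I saw no bystander pushed, but I did not measure their final positions.

**What disagreed on the way:**
- The tool height reading was about 20 mm lower than the stated finger length implies. My first grasps therefore caught only the top rim of the round cast or closed on nothing. I touched the table to find the true height, which pressed it with about 40 N through the fingertips, then regripped.
- The two cameras differed by up to 4 mm in y.
- The silhouette fit for seating depth was inconclusive, so that check rests on contact height and the picture.

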